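# Slide the slim stirrer under the bath bridge and start it

### The arm

A 6-joint arm with a two-finger parallel gripper is mounted at the origin on the work surface. World frame = base frame: x ahead of the robot, y to its left, z up, the work surface at z = 0. Lengths are in mm, angles in rad, forces in N, time in s.
With the tool pointing down it reaches from about 350 to 875 mm from the base axis. Payload 4.2 kg.
Tool frame: the origin (TCP) lies at the very end of the fingers, on their centre line; the grasp point (between the pads) lies 19 mm behind it; x points along the fingers, z is the direction in which the jaws open and shut, and the axes are right-handed (so a half turn about x gives the same grasp; the last joint's range is limited). The gripper opens to 87 mm and grips with 3 to 60 N. Pads are 19 mm wide; open, the fingers measure 117 mm over their backs; the gripper's body (75 mm by 190 mm) begins 51 mm behind the grasp point.
Start: joints at [1.553, 0.385, 0.008, 0, -1.194, -0.259], TCP at [170.767, 601.197, 222.55] pointing down, gripper open.
Joint ranges: [-3.14, 3.14], [-1.21, 2.06], [-1.07, 1.41], [-3.16, 2.05], [-2.99, -0.16], [-3.1, 3.1]. Speed limits (rad/s): [2.79, 2.79, 3.14, 3.14, 3.14, 3.14].

### API

Orientations are given as a unit quaternion [w, x, y, z].
In Python, from rig import get_obs, capture, sign_off gives the robot as it stands. The module is installed in compiled form; this text tells all that it offers.
- The arm moves only by the tool arm_command, never from a script. Its argument "commands" is a list of rows, each an object of numbers: "dx", "dy", "dz": the shift along the tool's x, y, z in cm; "turn": the turn about the tool's x in degrees. In form: [{"dx": .., "dy": .., "dz": .., "turn": ..}, ...]. A call has exactly 8 rows; each row shifts and turns the commanded pose from where the row before left it, along the tool's axes as they then stand; what a row does not reach is not made up. A row lasts 1/12 s, in which the tool goes at most 41.7 mm and 7.16 degrees, less where a joint would pass 70% of its speed; a pose out of reach is approached as far as the arm can. A call with a gripper value outside its range is refused whole. "grip" is the closure in counts, from 0 (fully open) to 255 (shut), set as the call begins (left out, the last holds). The fingers move at their own pace and stop on an object; "force" is the grip in N (left out, the last holds). Time passes only in rows, so rows that do not move let the fingers close, or fill a call up. It gives the time, the measured TCP pose, the force and the opening at its end, in the units of the state.
- get_obs(): the state, without advancing time (a new reading comes with each control period).
- capture(name): name is "scene" or "top"; returns a dict with "img" (480x640x3 uint8, blue, green, red), "fx", "fy", "cx", "cy" (pixels), "R" (3x3) and "t" (3): a world point X has camera coordinates R X + t. Camera axes: x right, y down, z forward; pixel columns grow to the right and rows downward; lengths in mm; the calibration is good to about 2 mm. A picture is of the moment at which its call begins. There is no depth.
- sign_off(): hands the job in, once; it reports no verdict.
The state is a dict: "time": time; "joints": joint angles; "qd": joint speeds; "effort": joint torques, N m; "ee_pos": TCP position; "ee_rot": TCP orientation; "force": force on the tool from outside, world axes, zero at the start; "wrist_torque": the same for the moment, N m; "gripper_width": finger opening in mm.
Only numpy, scipy, OpenCV 4.12 (cv2) and the standard library are available. Lean on these libraries where they do the work, as an engineer would, in place of code of your own. Each camera call takes 0.05 s, during which the arm holds its last target. There are 200 camera calls.

### The job

Push the slim magnetic stirrer flat along the bench into the low steel bridge, lengthways through its tunnel, until the stirrer sits square in the bridge with its middle centred below the bath bowl; then press the round start key on its end fully down and let it go. Only push and press with the fingers: never lift or tip the stirrer, do not press the key before the stirrer is in place, and do not shift the bridge, the bowl or anything else on the bench.

Things in the scene. Friction and masses are not known exactly. Their poses are not given: they have to be found in the camera images.
- stirrer: slim magnetic stirrer: flat slab 120 (x) by 220 (y) by 15 mm high, aluminium, white top with a 90 mm ring and a cross at its middle, dark key panel across its -y end; about 0.7 kg, on 2.5 mm rubber feet at the corners. Origin: centre of the underside, below the cross; z up. Starts beside the bridge, at its +y or -y side, so its key end may face the bridge or not; either way round will do
- start_key (a joint): travel of the start key: 0 up, 0.0025 m fully down; a sprung key, 1.5 N to start and 3 N to bottom, counted as pressed beyond 0.0018
- key_top (a point): centre of the top of the start key: a plain round grey key, 20 mm across, standing 2.5 mm proud of the stirrer's top (17.5 mm above the bench), on the stirrer's centre line 88 mm from its middle towards the -y end
- bridge: loose low bridge of folded 4 mm stainless sheet, 1.3 kg: flat top 152 (x) by 120 mm (y), top face 24 mm up; a tunnel along its y axis, open at both ends, 144 mm clear between the walls and 20 mm high (the key passes too); foot flanges widen it to 200 mm in x. Origin: on the bench below the middle of the top; z up. The centred stirrer sticks out 50 mm at each end
- bowl: stainless bath bowl, 120 mm across the rim and 45 mm high, with a white stir bar in it, standing loose on the middle of the bridge (rim 69 mm above the bench), 0.45 kg. Origin: centre of its underside
- vial: bystander: small amber vial with black cap, 27 mm across, 54 mm high, standing near the robot between the places of stirrer and bridge; origin centre of its underside
- reagent: bystander: amber reagent bottle, 66 mm across, 135 mm high, at the far side; origin centre of its underside
- beaker: bystander: glass beaker, 64 mm across, 70 mm high, at the far side; origin centre of its underside
- petri: bystander: lidded glass petri dish, 94 mm across, 16 mm high, at the far side; origin centre of its underside
- spatula: bystander: thin steel laboratory spatula 174 mm long and 5 mm thick, lying along its x axis at the far side
- timer: bystander: white bench timer 45 x 68 x 20 mm, lying close to the robot's base; origin centre of its underside
Not all that is in view belongs to the job. Leave any red look-alike of the bridge alone.

How it is judged:
By the outcome, as a careful person would: the job done as asked, in the order asked, and still so for the second after the job is handed in, with the robot touching nothing.
It also fails if it takes over 72 s, if anything falls off the work surface, if the arm or the gripper's body presses on something with over 40 N, if the wrist force passes 120 N, or if a joint passes its speed limit or range.

## Working session

There is one attempt and no reset: what is moved stays moved. The work goes in short steps, Python scripts to look and compute and a tool call to move; the robot and the scene stay as the last step left them, time stands still between calls to the robot, and variables do not carry over. Pictures are saved under pics/ and viewed, about 8 in all and at most 12, crops included, and the job is handed in when it is done.

Besides the shell and the picture viewer there is one more tool, called after "Emit:" by a JSON object that holds its "op" and its "data", one argument or row to a line. arm_command: Moves the arm, as the interface text tells. Its arguments: {"type":"object","properties":{"commands":{"type":"array"},"grip":{"type":"number"},"force":{"type":"number"}},"required":["commands"]}

```bash
mkdir -p pics; cat > h.py <<'E'
import numpy as np, cv2
from rig import get_obs, capture, sign_off
def back(c,uv,z):
    R=np.array(c["R"]);t=np.array(c["t"]);C=-R.T@t
    d=R.T@np.array([(uv[0]-c["cx"])/c["fx"],(uv[1]-c["cy"])/c["fy"],1.])
    return C+d*(z-C[2])/d[2]
def proj(c,X):
    p=np.array(c["R"])@np.array(X,float)+np.array(c["t"])
    return np.array([c["fx"]*p[0]/p[2]+c["cx"],c["fy"]*p[1]/p[2]+c["cy"]])
E
python3 - <<'E'
from h import *
import pickle
o=get_obs();print(o)
for n in("top","scene"):
    c=capture(n);cv2.imwrite(f"pics/{n}0.png",c["img"]);pickle.dump(c,open(n+"0.pkl","wb"))
    print({k:v for k,v in c.items() if k!="img"})
E
```

```text
{'time': 0.0, 'joints': array([ 1.55264250e+00,  3.85580154e-01,  6.64015333e-03, -5.43852543e-04,
       -1.19400893e+00, -2.58636320e-01]), 'qd': array([ 3.23049702e-04,  2.19517180e-04,  8.06302161e-04, -1.27965314e-03,
       -5.30823949e-04, -3.93002695e-06]), 'effort': array([ 6.20210958e-04, -3.90665138e+01,  1.87404120e+01,  4.21972811e+00,
        1.10447893e-02, -1.79972790e-04]), 'ee_pos': array([170.57649439, 600.64412351, 221.44431884]), 'ee_rot': array([-0.42667414, -0.56362828, -0.4256971 ,  0.56484894]), 'force': array([ 0.04108601, -0.45514482, -0.32319714]), 'wrist_torque': array([-0.00590892, -0.02771879, -0.07464694]), 'gripper_width': 86.8686829976302}
{'fx': 580.7702207933104, 'fy': 580.7702207933104, 'cx': 318.4423008550608, 'cy': 238.5944684914536, 'R': array([[ 0.01556655, -0.99986372,  0.00549795],
       [-0.99520886, -0.01602442, -0.09644971],
       [ 0.09652467, -0.00397022, -0.99532267]]), 't': array([  19.90388856,  550.05922636, 1361.77321241])}
{'fx': 461.16079046861023, 'fy': 461.16079046861023, 'cx': 317.0139167615671, 'cy': 239.63144306801036, 'R': array([[-0.75820061,  0.65191685, -0.0116727 ],
       [ 0.43580988,  0.49338288, -0.75275699],
       [-0.48497586, -0.57582789, -0.658195  ]]), 't': array([ 392.37199433, -205.41907055, 1263.75344317])}
```

View pics/top0.png

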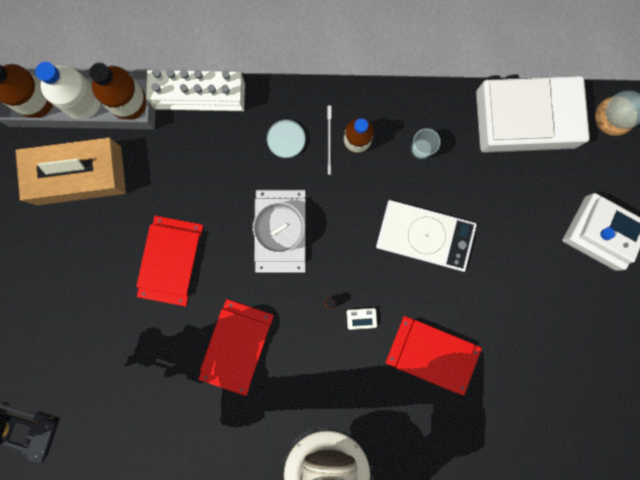

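View pics/scene0.png

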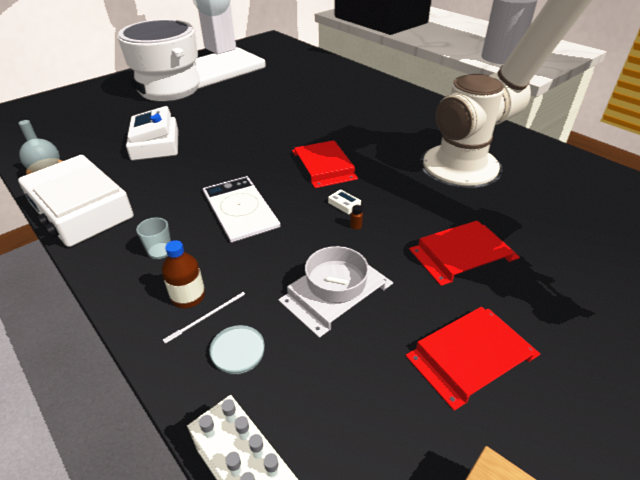

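The top view shows the bridge at about (280,231), the stirrer at (427,236) with its key panel on the right (-y, away from the bridge), and the vial near (330,301). I'll enlarge this area.

```bash
python3 - <<'E'
from h import *
im=cv2.imread("pics/top0.png")[180:315,240:490]
cv2.imwrite("pics/crop1.png",cv2.resize(im,None,fx=3.2,fy=3.2,interpolation=cv2.INTER_CUBIC))
E
```

```text
(no output)
```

View pics/crop1.png

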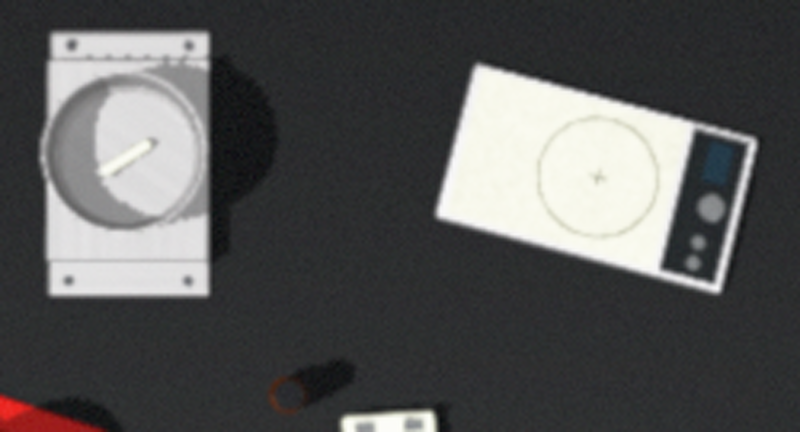

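```bash
cat >> h.py <<'E'
def fit(c,P,uv,dims=None):
    """least-squares (x,y,yaw) for body points P (mm) seen at uv"""
    from scipy.optimize import least_squares
    P=np.array(P,float);uv=np.array(uv,float)
    def f(q):
        cs,s=np.cos(q[2]),np.sin(q[2])
        W=np.c_[q[0]+cs*P[:,0]-s*P[:,1],q[1]+s*P[:,0]+cs*P[:,1],P[:,2]]
        return (np.array([proj(c,w) for w in W])-uv).ravel()
    m=back(c,uv.mean(0),P[:,2].mean())
    return min((least_squares(f,[m[0],m[1],a]) for a in (-.5,0,.5)),key=lambda r:r.cost)
E
python3 - <<'E'
from h import *
import pickle
c=pickle.load(open("top0.pkl","rb"))
u=lambda L:[((a+.5)/3.2-.5+240,(b+.5)/3.2-.5+180) for a,b in L]
# image up=+x, left=+y
st=fit(c,[(60,110,15),(60,-110,15),(-60,-110,15),(-60,110,15),(0,0,15),(0,-88,17.5)],u([(475,64),(757,138),(720,293),(437,217),(598,177),(712,208)]))
br=fit(c,[(100,60,3),(100,-60,3),(-100,-60,3),(-100,60,3)],u([(50,32),(209,32),(209,296),(47,296)]))
br2=fit(c,[(76,60,24),(76,-60,24),(-76,-60,24),(-76,60,24)],u([(49,59),(209,59),(209,261),(47,261)]))
for r in(st,br,br2):print(r.x,np.degrees(r.x[2]),r.fun.reshape(-1,2).round(2).tolist())
print("vial",back(c,u([(288,395)])[0],54),"timer",back(c,(362,319),20),[back(c,p,15) for p in u([(598,177)])])
b=br.x
print("bowl rim",back(c,u([(125,150)])[0],69)); print("petri",back(c,(286,139),16),"spatula",[back(c,p,5) for p in[(329,106),(329,174)]],"reagent",back(c,(357,147),0))
print("red",back(c,(402,318),5),back(c,(481,347),20))
E
```

```text
[ 5.63290597e+02 -2.31772216e+02 -2.44678547e-01] -14.01904808417764 [[0.22, 0.14], [0.15, 0.22], [0.13, -0.27], [-0.16, -0.07], [-0.19, 0.2], [-0.16, -0.21]]
[5.69905935e+02 1.22607308e+02 1.62646740e-02] 0.9318971745438616 [[0.35, 0.4], [-0.35, 0.42], [-0.48, -0.41], [0.48, -0.38]]
[5.70354785e+02 1.21533279e+02 1.67304526e-02] 0.9585843245356162 [[0.11, 0.07], [-0.09, 0.05], [-0.16, -0.08], [0.14, -0.04]]
vial [3.97222924e+02 3.87569000e-01 5.40000000e+01] timer [360.46534937 -77.65804133  20.        ] [array([ 563.78885781, -232.23403671,   15.        ])]
bowl rim [572.19653898 121.39688912  69.        ]
petri [794.39899302 111.81187741  16.        ] spatula [array([882.90511666,   7.46256303,   5.        ]), array([711.44531363,   5.0938932 ,   5.        ])] reagent [781.5240999  -63.37306601   0.        ]
red [ 363.71815757 -174.78921302    5.        ] [ 299.19620816 -359.44936698   20.        ]
```

Bridge is at (570, 122) with yaw 0.95°. Stirrer is at (563, -232) with yaw -14°, key end on the far side. The plan is to push the -y end with two open fingers, steer it straight over the first ~100 mm, then go straight in.

```bash
cat >> h.py <<'E'
from scipy.spatial.transform import Rotation as Ro
def to(x,y,z):
    o=get_obs();q=o["ee_rot"];R=Ro.from_quat([q[1],q[2],q[3],q[0]]).as_matrix()
    zz=R[:,2];a=np.degrees(np.arctan2(zz[1],zz[0]))
    print("t",round(o["time"],2),"pos",o["ee_pos"].round(1),"jaw yaw",round(a,2),"xaxis",R[:,0].round(3),"F",o["force"].round(1),"w",round(o["gripper_width"],1),"q6",o["joints"][5].round(2))
    print("tool delta cm",(R.T@(np.array([x,y,z])-o["ee_pos"])/10).round(2), "R",R.round(3).tolist())
E
python3 - <<'E'
from h import *
to(480,200,221); to(530,-370,221)
E
```

```text
t 0.1 pos [170.6 600.7 221.6] jaw yaw -105.87 xaxis [-0.    -0.002 -1.   ] F [-1.2  0.2 -0.2] w 87.1 q6 -0.26
tool delta cm [ 0.12 40.71 30.09] R [[-0.0, 0.962, -0.273], [-0.002, -0.273, -0.962], [-1.0, 0.0, 0.002]]
t 0.1 pos [170.6 600.7 221.6] jaw yaw -105.87 xaxis [-0.    -0.002 -1.   ] F [-1.2  0.2 -0.2] w 87.1 q6 -0.26
tool delta cm [ 0.23 61.11 83.55] R [[-0.0, 0.962, -0.273], [-0.002, -0.273, -0.962], [-1.0, 0.0, 0.002]]
```

Emit:
{"op": "arm_command", "data": {
  "commands": [
    {"dx": 0,"dy": 2.6,"dz": 1.9,"turn": 0},
    {"dx": 0,"dy": 2.6,"dz": 1.9,"turn": 0},
    {"dx": 0,"dy": 2.6,"dz": 1.9,"turn": 0},
    {"dx": 0,"dy": 2.6,"dz": 1.9,"turn": 0},
    {"dx": 0,"dy": 2.6,"dz": 1.9,"turn": 0},
    {"dx": 0,"dy": 2.6,"dz": 1.9,"turn": 0},
    {"dx": 0,"dy": 2.6,"dz": 1.9,"turn": 0},
    {"dx": 0,"dy": 2.6,"dz": 1.9,"turn": 0}
  ],
  "grip": 0
}}

```text
time: 0.77
ee_pos: [329.8, 396.5, 222.2]
ee_rot: [-0.426, -0.564, -0.426, 0.564]
force: [0.3, 0.7, 0.5]
gripper_width: 86.8
```

Emit:
{"op": "arm_command", "data": {
  "commands": [
    {"dx": 0,"dy": 2.6,"dz": 1.9,"turn": 0},
    {"dx": 0,"dy": 2.6,"dz": 1.9,"turn": 0},
    {"dx": 0,"dy": 2.6,"dz": 1.9,"turn": 0},
    {"dx": 0,"dy": 2.6,"dz": 1.9,"turn": 0},
    {"dx": 0,"dy": 2.6,"dz": 1.9,"turn": 0},
    {"dx": 0,"dy": 2.6,"dz": 1.9,"turn": 0},
    {"dx": 0,"dy": 2.6,"dz": 1.9,"turn": 0},
    {"dx": 0,"dy": 2.6,"dz": 1.9,"turn": 0}
  ]
}}

```text
time: 1.43
ee_pos: [488.3, 193.5, 222.3]
ee_rot: [-0.426, -0.564, -0.426, 0.564]
force: [-0.1, 0.9, 0.5]
gripper_width: 86.7
```

Emit:
{"op": "arm_command", "data": {
  "commands": [
    {"turn": 7},
    {"turn": 7},
    {"turn": 7},
    {"turn": 7},
    {"turn": 7},
    {"turn": 7},
    {"turn": 7},
    {"turn": 7}
  ]
}}

```text
$.commands[0]: bad value
```

Emit:
{"op": "arm_command", "data": {
  "commands": [
    {"turn": 7},
    {"turn": 7},
    {"turn": 7},
    {"turn": 7},
    {"turn": 4.1},
    {"turn": 0},
    {"turn": 0},
    {"turn": 0}
  ]
}}

```text
$.commands[0]: bad value
```

```bash
python3 - <<'E'
from h import *
# pre-push: finger front ~25 mm behind -y face
a=np.radians(-14.02);d=np.array([-np.sin(a),np.cos(a)])
p=np.array([563.3,-231.8])-d*(110+10+28);print(p)
to(*p,221)
E
```

```text
[ 527.44543446 -375.39126063]
t 1.43 pos [488.3 193.5 222.3] jaw yaw -105.86 xaxis [-0.001 -0.    -1.   ] F [-0.1  0.9  0.5] w 86.7 q6 0.61
tool delta cm [ 0.14 19.31 53.66] R [[-0.001, 0.962, -0.273], [-0.0, -0.273, -0.962], [-1.0, -0.001, 0.0]]
```

Emit:
{"op": "arm_command", "data": {
  "commands": [
    {"dx": 0,"dy": 1.2,"dz": 3.35,"turn": 0},
    {"dx": 0,"dy": 1.2,"dz": 3.35,"turn": 0},
    {"dx": 0,"dy": 1.2,"dz": 3.35,"turn": 0},
    {"dx": 0,"dy": 1.2,"dz": 3.35,"turn": 0},
    {"dx": 0,"dy": 1.2,"dz": 3.35,"turn": 0},
    {"dx": 0,"dy": 1.2,"dz": 3.35,"turn": 0},
    {"dx": 0,"dy": 1.2,"dz": 3.35,"turn": 0},
    {"dx": 0,"dy": 1.2,"dz": 3.35,"turn": 0}
  ]
}}

```text
time: 2.1
ee_pos: [506.4, -90.7, 222.3]
ee_rot: [-0.426, -0.564, -0.426, 0.564]
force: [1.4, -0.1, 0.0]
gripper_width: 87.1
```

Emit:
{"op": "arm_command", "data": {
  "commands": [
    {"dx": 0,"dy": 1.2,"dz": 3.35,"turn": 0},
    {"dx": 0,"dy": 1.2,"dz": 3.35,"turn": 0},
    {"dx": 0,"dy": 1.2,"dz": 3.35,"turn": 0},
    {"dx": 0,"dy": 1.2,"dz": 3.35,"turn": 0},
    {"dx": 0,"dy": 1.2,"dz": 3.35,"turn": 0},
    {"dx": 0,"dy": 1.2,"dz": 3.35,"turn": 0},
    {"dx": 0,"dy": 1.2,"dz": 3.35,"turn": 0},
    {"dx": 0,"dy": 1.2,"dz": 3.35,"turn": 0}
  ]
}}

```text
time: 2.77
ee_pos: [525.6, -374.6, 221.9]
ee_rot: [-0.426, -0.564, -0.427, 0.564]
force: [0.2, 0.7, 0.4]
gripper_width: 87.2
```

Emit:
{"op": "arm_command", "data": {
  "commands": [
    {"dx": 0,"dy": 0,"dz": 0,"turn": 7},
    {"dx": 0,"dy": 0,"dz": 0,"turn": 7},
    {"dx": 0,"dy": 0,"dz": 0,"turn": 7},
    {"dx": 0,"dy": 0,"dz": 0,"turn": 7},
    {"dx": 0,"dy": 0,"dz": 0,"turn": 7},
    {"dx": 0,"dy": 0,"dz": 0,"turn": 7},
    {"dx": 0,"dy": 0,"dz": 0,"turn": 7},
    {"dx": 0,"dy": 0,"dz": 0,"turn": 7}
  ]
}}

```text
time: 3.43
ee_pos: [525.8, -372.8, 221.9]
ee_rot: [-0.109, -0.698, -0.11, 0.699]
force: [-0.1, 1.2, -0.3]
gripper_width: 87.1
```

Emit:
{"op": "arm_command", "data": {
  "commands": [
    {"dx": 0,"dy": 0,"dz": 0,"turn": 7},
    {"dx": 0,"dy": 0,"dz": 0,"turn": 7},
    {"dx": 0,"dy": 0,"dz": 0,"turn": 7},
    {"dx": 0,"dy": 0,"dz": 0,"turn": 7},
    {"dx": 0,"dy": 0,"dz": 0,"turn": 4.1},
    {"dx": 0,"dy": 0,"dz": 0,"turn": 0},
    {"dx": 0,"dy": 0,"dz": 0,"turn": 0},
    {"dx": 0,"dy": 0,"dz": 0,"turn": 0}
  ]
}}

```text
time: 4.1
ee_pos: [526.0, -372.9, 222.2]
ee_rot: [0.085, -0.702, 0.085, 0.702]
force: [0.0, -0.4, -0.4]
gripper_width: 87.3
```

```bash
python3 - <<'E'
from h import *
to(527.4,-375.4,6)
E
```

```text
t 4.1 pos [ 526.  -372.9  222.2] jaw yaw 166.14 xaxis [-0.001  0.    -1.   ] F [ 0.  -0.4 -0.4] w 87.3 q6 0.12
tool delta cm [21.62  0.21 -0.21] R [[-0.001, -0.24, -0.971], [0.0, -0.971, 0.24], [-1.0, -0.0, 0.001]]
```

Emit:
{"op": "arm_command", "data": {
  "commands": [
    {"dx": 3,"dy": 0,"dz": -0.2,"turn": 0},
    {"dx": 3,"dy": 0,"dz": 0,"turn": 0},
    {"dx": 3,"dy": 0,"dz": 0,"turn": 0},
    {"dx": 3,"dy": 0,"dz": 0,"turn": 0},
    {"dx": 3,"dy": 0,"dz": 0,"turn": 0},
    {"dx": 3,"dy": 0,"dz": 0,"turn": 0},
    {"dx": 2,"dy": 0,"dz": 0,"turn": 0},
    {"dx": 1.2,"dy": 0,"dz": 0,"turn": 0}
  ]
}}

```text
time: 4.77
ee_pos: [526.3, -372.7, 7.3]
ee_rot: [0.086, -0.7, 0.085, 0.704]
force: [1.1, 0.0, -0.7]
gripper_width: 87.3
```

```bash
python3 - <<'E'
from h import *
import pickle
c=capture("top");c2=capture("scene")
to(527.4,-375.4,6)
a=cv2.resize(c["img"][190:320,370:500],(400,400),interpolation=cv2.INTER_CUBIC)
b=cv2.resize(c2["img"][150:280,170:300],(400,400),interpolation=cv2.INTER_CUBIC)
cv2.imwrite("pics/pre.png",np.hstack([a,b]))
E
```

```text
t 4.87 pos [ 526.6 -372.9    8.1] jaw yaw 166.06 xaxis [-0.005  0.002 -1.   ] F [-0.5  0.1  0.2] w 86.7 q6 0.12
tool delta cm [ 0.21  0.23 -0.14] R [[-0.005, -0.241, -0.971], [0.002, -0.971, 0.241], [-1.0, -0.001, 0.005]]
```

View pics/pre.png

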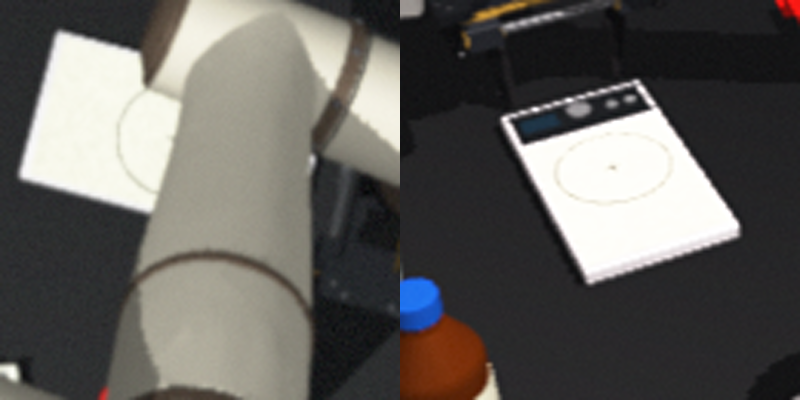

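The right half (scene view) shows both fingers straddling the key end, parallel to it. The arm hides that end in the top view. Advancing to near contact.

Emit:
{"op": "arm_command", "data": {
  "commands": [
    {"dx": 0.2,"dy": -0.4,"dz": -0.1,"turn": 0},
    {"dx": 0,"dy": -0.4,"dz": 0,"turn": 0},
    {"dx": 0,"dy": -0.4,"dz": 0,"turn": 0},
    {"dx": 0,"dy": -0.4,"dz": 0,"turn": 0},
    {"dx": 0,"dy": -0.4,"dz": 0,"turn": 0},
    {"dx": 0,"dy": -0.2,"dz": 0,"turn": 0},
    {"dx": 0,"dy": 0,"dz": 0,"turn": 0},
    {"dx": 0,"dy": 0,"dz": 0,"turn": 0}
  ]
}}

```text
time: 5.53
ee_pos: [534.5, -352.2, 8.8]
ee_rot: [-0.086, 0.702, -0.086, -0.702]
force: [0.5, -0.7, 0.7]
gripper_width: 87.4
```

Emit:
{"op": "arm_command", "data": {
  "commands": [
    {"dx": 0,"dy": -0.1,"dz": 0,"turn": 0},
    {"dx": 0,"dy": -0.1,"dz": 0,"turn": 0},
    {"dx": 0,"dy": -0.1,"dz": 0,"turn": 0},
    {"dx": 0,"dy": -0.1,"dz": 0,"turn": 0},
    {"dx": 0,"dy": -0.1,"dz": 0,"turn": 0},
    {"dx": 0,"dy": -0.1,"dz": 0,"turn": 0},
    {"dx": 0,"dy": 0,"dz": 0,"turn": 0},
    {"dx": 0,"dy": 0,"dz": 0,"turn": 0}
  ]
}}

```text
time: 6.2
ee_pos: [535.7, -346.8, 8.5]
ee_rot: [-0.086, 0.702, -0.086, -0.702]
force: [-0.7, -3.0, -0.9]
gripper_width: 86.9
```

```bash
python3 - <<'E'
from h import *
to(527.4,-375.4,6)
E
```

```text
t 6.2 pos [ 535.7 -346.8    8.5] jaw yaw 166.04 xaxis [ 0. -0. -1.] F [-0.7 -3.  -0.9] w 86.9 q6 0.08
tool delta cm [0.25 2.97 0.11] R [[0.0, -0.241, -0.97], [-0.0, -0.97, 0.241], [-1.0, 0.0, -0.0]]
```

Emit:
{"op": "arm_command", "data": {
  "commands": [
    {"dx": 0.1,"dy": -0.6,"dz": -0.2,"turn": -0.94},
    {"dx": 0.1,"dy": -0.6,"dz": -0.2,"turn": -0.94},
    {"dx": 0,"dy": -0.6,"dz": -0.2,"turn": -0.94},
    {"dx": 0,"dy": -0.6,"dz": -0.2,"turn": -0.94},
    {"dx": 0,"dy": -0.6,"dz": -0.2,"turn": -0.94},
    {"dx": 0,"dy": -0.6,"dz": -0.2,"turn": -0.94},
    {"dx": 0,"dy": -0.6,"dz": -0.2,"turn": -0.94},
    {"dx": 0,"dy": -0.6,"dz": -0.2,"turn": -0.94}
  ]
}}

```text
time: 6.87
ee_pos: [561.7, -303.6, 8.2]
ee_rot: [-0.039, 0.707, -0.04, -0.705]
force: [-1.1, -6.1, 3.6]
gripper_width: 87.2
```

```bash
python3 - <<'E'
from h import *
to(572,-245,6)
c2=capture("scene")
cv2.imwrite("pics/mid.png",cv2.resize(c2["img"][150:350,170:420],(750,600),interpolation=cv2.INTER_CUBIC))
E
```

```text
t 6.87 pos [ 561.7 -303.6    8.2] jaw yaw 173.63 xaxis [ 0.003 -0.002 -1.   ] F [-1.1 -6.1  3.6] w 87.2 q6 0.13
tool delta cm [ 0.21 -5.94 -0.37] R [[0.003, -0.111, -0.994], [-0.002, -0.994, 0.111], [-1.0, 0.002, -0.003]]
```

View pics/mid.png

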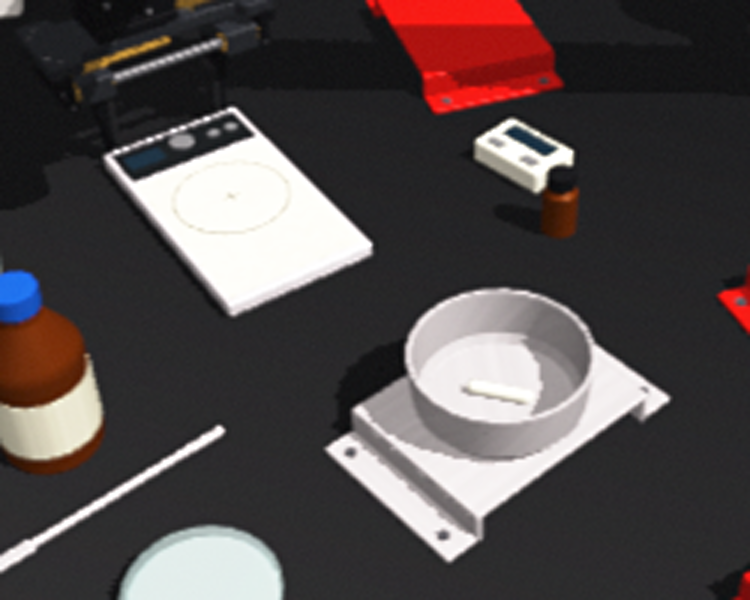

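The stirrer is turning with the fingers, both in contact, and nothing else has moved. I'll fit its pose from the corners (106,157), (235,109), (371,245), (233,307) and the cross (231,196).

```bash
python3 - <<'E'
from h import *
import pickle
c=pickle.load(open("scene0.pkl","rb"))
u=lambda L:[((a+.5)/3-.5+170,(b+.5)/3-.5+150) for a,b in L]
r=fit(c,[(60,-110,15),(-60,-110,15),(-60,110,15),(60,110,15),(0,0,15),(0,-88,17.5)],u([(106,157),(235,109),(371,244),(232,306),(231,196),(181,142)]))
print(r.x,np.degrees(r.x[2]),r.fun.reshape(-1,2).round(2).tolist())
# initial scene check of stirrer/bridge bias
b=fit(c,[(100,-60,3),(100,60,3),(76,60,24),(-76,-60,24)],u([(328,450),(449,560),(480,520),(597,343)]))
print(b.x,np.degrees(b.x[2]),b.fun.reshape(-1,2).round(2).tolist())
E
```

```text
[ 5.75658114e+02 -1.82745774e+02 -1.10042030e-01] -6.304943875330285 [[-0.87, -0.32], [-0.13, -0.56], [0.64, -0.06], [-0.52, 0.1], [0.57, 0.72], [0.29, -0.19]]
[ 5.67750372e+02  1.49110897e+02 -2.19551989e-01] -12.579402364554172 [[8.8, -3.77], [-2.8, 3.66], [-1.37, 4.49], [-4.44, -5.61]]
```

Emit:
{"op": "arm_command", "data": {
  "commands": [
    {"dx": 0.2,"dy": -0.6,"dz": -0.23,"turn": -1.1},
    {"dx": 0,"dy": -0.6,"dz": -0.23,"turn": -1.1},
    {"dx": 0,"dy": -0.6,"dz": -0.23,"turn": -1.1},
    {"dx": 0,"dy": -0.6,"dz": -0.23,"turn": -1.1},
    {"dx": 0,"dy": -0.6,"dz": -0.23,"turn": -1.1},
    {"dx": 0,"dy": -0.6,"dz": -0.23,"turn": -1.1},
    {"dx": 0,"dy": -0.6,"dz": -0.23,"turn": -1.1},
    {"dx": 0,"dy": -0.6,"dz": -0.23,"turn": -1.1}
  ]
}}

```text
time: 7.58
ee_pos: [583.3, -257.0, 6.8]
ee_rot: [0.016, 0.709, 0.014, -0.705]
force: [0.1, -7.5, 4.9]
gripper_width: 86.9
```

Emit:
{"op": "arm_command", "data": {
  "commands": [
    {"dx": 0,"dy": -0.7,"dz": 0,"turn": 0},
    {"dx": 0,"dy": -0.7,"dz": 0,"turn": 0},
    {"dx": 0,"dy": -0.7,"dz": 0,"turn": 0},
    {"dx": 0,"dy": -0.7,"dz": 0,"turn": 0},
    {"dx": 0,"dy": -0.7,"dz": 0,"turn": 0},
    {"dx": 0,"dy": -0.7,"dz": 0,"turn": 0},
    {"dx": 0,"dy": -0.6,"dz": 0,"turn": 0},
    {"dx": 0,"dy": 0,"dz": 0,"turn": 0}
  ]
}}

```text
time: 8.25
ee_pos: [580.8, -207.5, 6.3]
ee_rot: [0.016, 0.709, 0.015, -0.705]
force: [1.5, -3.9, 2.8]
gripper_width: 87.1
```

```bash
python3 - <<'E'
from h import *
to(572,-245,6)
c2=capture("top")
cv2.imwrite("pics/mid2.png",cv2.resize(c2["img"][180:330,240:440],(800,600),interpolation=cv2.INTER_CUBIC))
E
```

```text
t 8.25 pos [ 580.8 -207.5    6.3] jaw yaw -177.55 xaxis [ 0.005 -0.001 -1.   ] F [ 1.5 -3.9  2.8] w 87.1 q6 0.12
tool delta cm [0.04 3.71 1.04] R [[0.005, 0.043, -0.999], [-0.001, -0.999, -0.043], [-1.0, 0.002, -0.005]]
```

View pics/mid2.png

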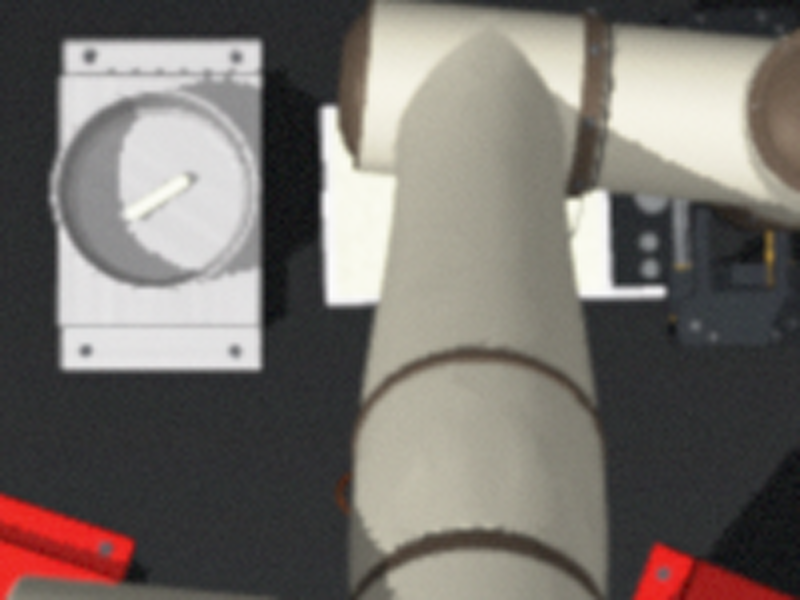

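The leading corners are at (321,106) and (327,305), the near trailing corner at (665,297), and the key edge at (651,204). The bridge has not moved. Fitting the pose.

```bash
python3 - <<'E'
from h import *
import pickle
c=pickle.load(open("top0.pkl","rb"))
u=lambda L:[((a+.5)/4-.5+240,(b+.5)/4-.5+180) for a,b in L]
r=fit(c,[(60,110,15),(-60,110,15),(-60,-110,15)],u([(321,106),(327,305),(666,297)]))
print(r.x,np.degrees(r.x[2]),r.fun.reshape(-1,2).round(2).tolist())
b=np.array([570.1,122.]);ay=np.radians(.95);d=np.array([-np.sin(ay),np.cos(ay)]);n=np.array([np.cos(ay),np.sin(ay)])
print("along",(r.x[:2]-b)@d,"lat",(r.x[:2]-b)@n)
E
```

```text
[ 5.73035528e+02 -8.14243049e+01  2.38652900e-02] 1.3673803942665401 [[-1.5, -0.23], [-2.59, -0.56], [4.09, 0.72]]
along -203.4450138077166 lat -0.4376236164411898
```

```bash
python3 - <<'E'
from h import *
import pickle
c=pickle.load(open("top0.pkl","rb"))
u=lambda a,b:back(c,((a+.5)/4-.5+240,(b+.5)/4-.5+180),15)[:2]
A,B,D=u(321,106),u(327,305),u(665,297)
print(A,B,D,np.linalg.norm(A-B)); v=B-D;y1=np.degrees(np.arctan2(-v[0],v[1]));w=A-B;y2=np.degrees(np.arctan2(w[1],w[0]));print(y1,y2)
for y in(y1,y2,2.4):
    a=np.radians(y);C=(A+B)/2-110*np.array([-np.sin(a),np.cos(a)])
    b=np.array([570.1,122.]);g=np.radians(.95);d=np.array([-np.sin(g),np.cos(g)]);n=np.array([np.cos(g),np.sin(g)])
    print(y,C,"along",(C-b)@d,"lat",(C-b)@n)
E
```

```text
[629.90078458  26.32307157] [509.18308334  20.86653935] [ 517.24391283 -182.37412004] 120.84095803177178
2.271246166267875 2.588051361003884
2.271246166267875 [573.90127166 -86.31877958] along -208.35316960567815 lat 0.3468512457302333
2.588051361003884 [574.50894642 -86.29299545] along -208.33746418684294 lat 0.9548699763696616
2.4 [574.14825587 -86.30870585] along -208.3471922338248 lat 0.5939685283084933
```

Emit:
{"op": "arm_command", "data": {
  "commands": [
    {"dx": 0,"dy": -0.45,"dz": 0.04,"turn": 0.19},
    {"dx": 0,"dy": -0.45,"dz": 0.04,"turn": 0.19},
    {"dx": 0,"dy": -0.45,"dz": 0.04,"turn": 0.19},
    {"dx": 0,"dy": -0.45,"dz": 0.04,"turn": 0.19},
    {"dx": 0,"dy": -0.45,"dz": 0.04,"turn": 0.19},
    {"dx": 0,"dy": -0.45,"dz": 0.04,"turn": 0.19},
    {"dx": 0,"dy": -0.45,"dz": 0.04,"turn": 0.19},
    {"dx": 0,"dy": -0.45,"dz": 0.04,"turn": 0.19}
  ]
}}

```text
time: 8.97
ee_pos: [575.5, -172.8, 5.7]
ee_rot: [0.006, 0.708, 0.005, -0.706]
force: [0.8, -8.1, 6.0]
gripper_width: 86.7
```

Emit:
{"op": "arm_command", "data": {
  "commands": [
    {"dx": 0,"dy": -0.6,"dz": 0,"turn": 0},
    {"dx": 0,"dy": -0.6,"dz": 0,"turn": 0},
    {"dx": 0,"dy": -0.6,"dz": 0,"turn": 0},
    {"dx": 0,"dy": -0.6,"dz": 0,"turn": 0},
    {"dx": 0,"dy": -0.6,"dz": 0,"turn": 0},
    {"dx": 0,"dy": -0.6,"dz": 0,"turn": 0},
    {"dx": 0,"dy": -0.6,"dz": 0,"turn": 0},
    {"dx": 0,"dy": -0.6,"dz": 0,"turn": 0}
  ]
}}

```text
time: 9.63
ee_pos: [574.4, -124.7, 5.7]
ee_rot: [0.006, 0.707, 0.005, -0.707]
force: [-0.2, -9.2, 7.2]
gripper_width: 87.0
```

```bash
python3 - <<'E'
from h import *
to(572,-245,6)
c2=capture("top");c=capture("scene")
a=cv2.resize(c2["img"][185:285,240:373],(400,300),interpolation=cv2.INTER_CUBIC)
b=cv2.resize(c["img"][180:347,220:442],(400,300),interpolation=cv2.INTER_CUBIC)
cv2.imwrite("pics/mid3.png",np.hstack([a,b]))
E
```

```text
t 9.63 pos [ 574.4 -124.7    5.7] jaw yaw -179.14 xaxis [ 0.001 -0.002 -1.   ] F [-0.2 -9.2  7.2] w 87.0 q6 -0.05
tool delta cm [-1.000e-02  1.202e+01  4.200e-01] R [[0.001, 0.015, -1.0], [-0.002, -1.0, -0.015], [-1.0, 0.002, -0.001]]
```

View pics/mid3.png

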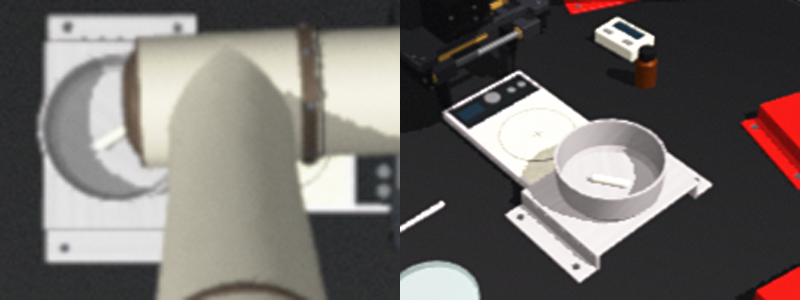

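The nose is in the tunnel with clearance on both sides, and the bridge and bowl are unmoved. Continuing straight.

Emit:
{"op": "arm_command", "data": {
  "commands": [
    {"dx": 0,"dy": -0.6,"dz": 0,"turn": 0},
    {"dx": 0,"dy": -0.6,"dz": 0,"turn": 0},
    {"dx": 0,"dy": -0.6,"dz": 0,"turn": 0},
    {"dx": 0,"dy": -0.6,"dz": 0,"turn": 0},
    {"dx": 0,"dy": -0.6,"dz": 0,"turn": 0},
    {"dx": 0,"dy": -0.6,"dz": 0,"turn": 0},
    {"dx": 0,"dy": -0.6,"dz": 0,"turn": 0},
    {"dx": 0,"dy": -0.6,"dz": 0,"turn": 0}
  ]
}}

```text
time: 10.4
ee_pos: [572.9, -76.5, 5.1]
ee_rot: [-0.006, -0.707, -0.005, 0.707]
force: [0.8, -8.3, 7.1]
gripper_width: 86.9
```

Emit:
{"op": "arm_command", "data": {
  "commands": [
    {"dx": 0,"dy": -0.6,"dz": 0,"turn": 0},
    {"dx": 0,"dy": -0.6,"dz": 0,"turn": 0},
    {"dx": 0,"dy": -0.6,"dz": 0,"turn": 0},
    {"dx": 0,"dy": -0.6,"dz": 0,"turn": 0},
    {"dx": 0,"dy": -0.6,"dz": 0,"turn": 0},
    {"dx": 0,"dy": -0.5,"dz": 0,"turn": 0},
    {"dx": 0,"dy": -0.4,"dz": 0,"turn": 0},
    {"dx": 0,"dy": -0.3,"dz": 0,"turn": 0}
  ]
}}

```text
time: 11.07
ee_pos: [571.9, -34.6, 5.0]
ee_rot: [-0.006, -0.706, -0.005, 0.708]
force: [0.4, -9.1, 7.0]
gripper_width: 87.0
```

Emit:
{"op": "arm_command", "data": {
  "commands": [
    {"dx": 0,"dy": -0.3,"dz": 0,"turn": 0},
    {"dx": 0,"dy": -0.3,"dz": 0,"turn": 0},
    {"dx": 0,"dy": -0.3,"dz": 0,"turn": 0},
    {"dx": 0,"dy": -0.3,"dz": 0,"turn": 0},
    {"dx": 0,"dy": -0.2,"dz": 0,"turn": 0},
    {"dx": 0,"dy": -0.2,"dz": 0,"turn": 0},
    {"dx": 0,"dy": -0.2,"dz": 0,"turn": 0},
    {"dx": 0,"dy": 0,"dz": 0,"turn": 0}
  ]
}}

```text
time: 11.73
ee_pos: [571.5, -16.7, 4.9]
ee_rot: [-0.006, -0.706, -0.005, 0.708]
force: [0.5, -7.7, 6.0]
gripper_width: 87.2
```

```bash
python3 - <<'E'
from h import *
to(572,-245,6)
c2=capture("top");c=capture("scene")
a=cv2.resize(c2["img"][180:280,230:363],(400,300),interpolation=cv2.INTER_CUBIC)
b=cv2.resize(c["img"][200:350,250:450],(400,300),interpolation=cv2.INTER_CUBIC)
cv2.imwrite("pics/mid4.png",np.hstack([a,b]))
E
```

```text
t 11.73 pos [571.5 -16.7   4.9] jaw yaw -179.17 xaxis [-0.002 -0.001 -1.   ] F [ 0.5 -7.7  6. ] w 87.2 q6 -0.24
tool delta cm [-0.08 22.83  0.28] R [[-0.002, 0.015, -1.0], [-0.001, -1.0, -0.015], [-1.0, 0.001, 0.002]]
```

View pics/mid4.png

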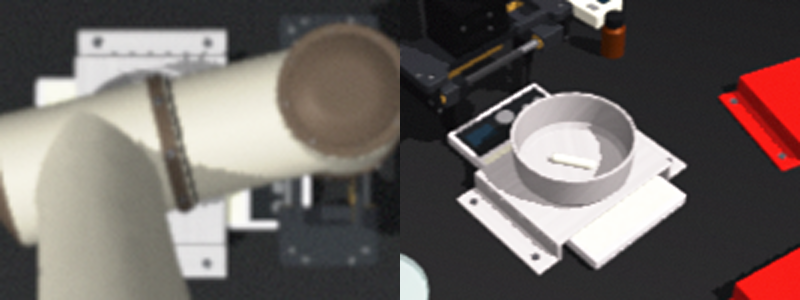

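The stirrer now sticks out at the +y end. I read a leading corner at (36,78) in the top crop, and top corners at (685-400,193) and (597-400,247) in the scene crop.

```bash
python3 - <<'E'
from h import *
import pickle
t=pickle.load(open("top0.pkl","rb"));s=pickle.load(open("scene0.pkl","rb"))
print(back(t,((36.5)/3-.5+230,78.5/3-.5+180),15))
for a,b in((285,194),(197,253)): print(back(s,((a+.5)/2-.5+250,(b+.5)/2-.5+200),15))
E
```

```text
[627.91330637 215.73688573  15.        ]
[508.97335939 211.83683273  15.        ]
[621.31356663 207.55470185  15.        ]
```

Emit:
{"op": "arm_command", "data": {
  "commands": [
    {"dx": 0,"dy": -0.2,"dz": 0,"turn": 0},
    {"dx": 0,"dy": -0.2,"dz": 0,"turn": 0},
    {"dx": 0,"dy": -0.2,"dz": 0,"turn": 0},
    {"dx": 0,"dy": -0.2,"dz": 0,"turn": 0},
    {"dx": 0,"dy": -0.2,"dz": 0,"turn": 0},
    {"dx": 0,"dy": -0.2,"dz": 0,"turn": 0},
    {"dx": 0,"dy": -0.2,"dz": 0,"turn": 0},
    {"dx": 0,"dy": 0,"dz": 0,"turn": 0}
  ]
}}

```text
time: 12.5
ee_pos: [571.1, -2.7, 4.8]
ee_rot: [-0.006, -0.706, -0.005, 0.708]
force: [0.0, -7.3, 5.5]
gripper_width: 86.8
```

Emit:
{"op": "arm_command", "data": {
  "commands": [
    {"dx": 0,"dy": 0.3,"dz": 0,"turn": 0},
    {"dx": 0,"dy": 2,"dz": 0,"turn": 0},
    {"dx": 0,"dy": 3,"dz": 0,"turn": 0},
    {"dx": 0,"dy": 3.5,"dz": 0,"turn": 0},
    {"dx": 0,"dy": 3.5,"dz": 0,"turn": 0},
    {"dx": 0,"dy": 3.5,"dz": 0,"turn": 0},
    {"dx": 0,"dy": 3.5,"dz": 0,"turn": 0},
    {"dx": 0,"dy": 3.5,"dz": 0,"turn": 0}
  ]
}}

```text
time: 13.17
ee_pos: [574.2, -230.0, 3.3]
ee_rot: [-0.004, -0.706, -0.006, 0.708]
force: [0.5, 0.6, -0.4]
gripper_width: 86.9
```

```bash
python3 - <<'E'
from h import *
to(572,-245,6)
c2=capture("top")
cv2.imwrite("pics/full5.png",c2["img"])
cv2.imwrite("pics/c5.png",cv2.resize(c2["img"][175:290,225:345],(600,575),interpolation=cv2.INTER_CUBIC))
E
```

```text
t 13.17 pos [ 574.2 -230.     3.3] jaw yaw -179.18 xaxis [-0.003  0.002 -1.   ] F [ 0.5  0.6 -0.4] w 86.9 q6 0.14
tool delta cm [-0.27  1.49  0.24] R [[-0.003, 0.014, -1.0], [0.002, -1.0, -0.014], [-1.0, -0.002, 0.003]]
```

View pics/c5.png

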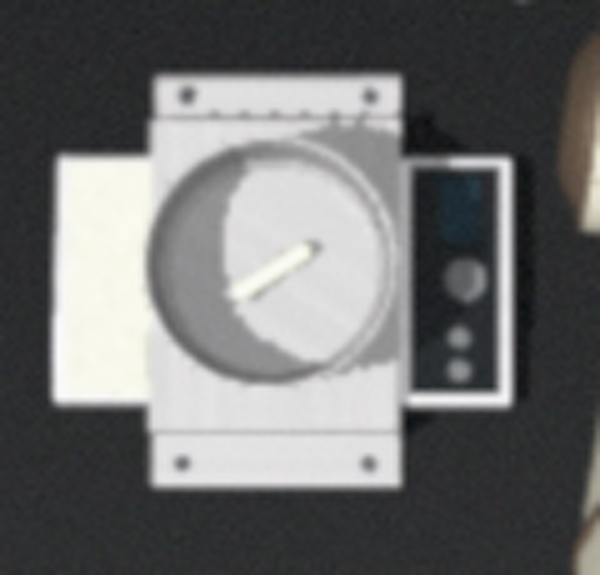

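Square in the tunnel. Stirrer corners are (57,156), (513,157), (512,407), (53,405). Bridge corners are (154,75), (402,75), (402,487), (151,487).

```bash
python3 - <<'E'
from h import *
import pickle
c=pickle.load(open("top0.pkl","rb"))
u=lambda L:[((a+.5)/5-.5+225,(b+.5)/5-.5+175) for a,b in L]
st=fit(c,[(60,110,15),(60,-110,15),(-60,-110,15),(-60,110,15),(0,-88,17.5)],u([(57,156),(513,157),(512,407),(53,405),(466,279)]))
br=fit(c,[(100,60,3),(100,-60,3),(-100,-60,3),(-100,60,3)],u([(154,75),(402,75),(402,487),(151,487)]))
b2=fit(c,[(76,60,24),(76,-60,24),(-76,-60,24),(-76,60,24)],u([(149,118),(402,118),(402,432),(146,432)]))
for r in(st,br,b2):print(r.x,np.degrees(r.x[2]),r.fun.reshape(-1,2).round(2).tolist())
# before/after change in bridge region; bowl
A=cv2.imread("pics/top0.png");B=cv2.imread("pics/full5.png")
d=cv2.absdiff(A,B).max(2);print("diff flange strips",d[190:197,258:304].mean(),d[264:271,258:304].mean(),"bowl",d[205:248,262:298].mean())
E
```

```text
[5.68525987e+02 1.18322488e+02 1.35125673e-02] 0.7742130741713106 [[0.13, 0.14], [-0.24, 0.2], [-0.07, -0.38], [0.14, -0.21], [0.04, 0.27]]
[5.70175134e+02 1.22225520e+02 1.77385076e-02] 1.0163416209110774 [[0.33, 0.39], [-0.28, 0.33], [-0.29, -0.4], [0.24, -0.3]]
[5.70481413e+02 1.22165562e+02 1.69046754e-02] 0.9685665567112319 [[0.41, -0.09], [-0.39, -0.11], [-0.45, 0.08], [0.42, 0.13]]
diff flange strips 1.7018633540372672 1.468944099378882 bowl 1.7797157622739017
```

The bridge and bowl have not shifted. The stirrer needs 3.8 mm more along the tunnel; lateral error is 1.7 mm. Finishing the push slowly.

Emit:
{"op": "arm_command", "data": {
  "commands": [
    {"dx": -0.2,"dy": -2,"dz": 0,"turn": 0},
    {"dx": 0,"dy": -3.5,"dz": 0,"turn": 0},
    {"dx": 0,"dy": -3.5,"dz": 0,"turn": 0},
    {"dx": 0,"dy": -3.5,"dz": 0,"turn": 0},
    {"dx": 0,"dy": -3.5,"dz": 0,"turn": 0},
    {"dx": 0,"dy": -3.5,"dz": 0,"turn": 0},
    {"dx": 0,"dy": -2,"dz": 0,"turn": 0},
    {"dx": 0,"dy": -0.3,"dz": 0,"turn": 0}
  ]
}}

```text
time: 13.88
ee_pos: [571.3, -7.5, 5.7]
ee_rot: [-0.006, -0.706, -0.007, 0.708]
force: [-0.0, -0.5, -0.7]
gripper_width: 87.0
```

```bash
python3 - <<'E'
from h import *
to(571.5,1.2,6)
E
```

```text
t 13.88 pos [571.3  -7.5   5.7] jaw yaw -178.93 xaxis [-0.002  0.001 -1.   ] F [-0.  -0.5 -0.7] w 87.0 q6 -0.25
tool delta cm [-0.03 -0.87 -0.04] R [[-0.002, 0.019, -1.0], [0.001, -1.0, -0.019], [-1.0, -0.001, 0.002]]
```

Emit:
{"op": "arm_command", "data": {
  "commands": [
    {"dx": 0,"dy": 0,"dz": 0,"turn": 0},
    {"dx": 0,"dy": -0.1,"dz": 0,"turn": 0},
    {"dx": 0,"dy": -0.1,"dz": 0,"turn": 0},
    {"dx": 0,"dy": -0.1,"dz": 0,"turn": 0},
    {"dx": 0,"dy": 0,"dz": 0,"turn": 0},
    {"dx": 0,"dy": 0,"dz": 0,"turn": 0},
    {"dx": 0,"dy": 0,"dz": 0,"turn": 0},
    {"dx": 0,"dy": 0,"dz": 0,"turn": 0}
  ]
}}

```text
time: 14.55
ee_pos: [572.2, -8.8, 6.6]
ee_rot: [-0.005, -0.707, -0.005, 0.707]
force: [0.3, 0.5, -0.2]
gripper_width: 87.0
```

Emit:
{"op": "arm_command", "data": {
  "commands": [
    {"dx": 0,"dy": -0.2,"dz": 0,"turn": 0},
    {"dx": 0,"dy": -0.2,"dz": 0,"turn": 0},
    {"dx": 0,"dy": -0.2,"dz": 0,"turn": 0},
    {"dx": 0,"dy": -0.1,"dz": -0.03,"turn": 0},
    {"dx": 0,"dy": -0.1,"dz": -0.03,"turn": 0},
    {"dx": 0,"dy": -0.1,"dz": -0.03,"turn": 0},
    {"dx": 0,"dy": -0.1,"dz": -0.03,"turn": 0},
    {"dx": 0,"dy": 0,"dz": 0,"turn": 0}
  ]
}}

```text
time: 15.22
ee_pos: [572.7, 1.2, 6.5]
ee_rot: [-0.006, -0.707, -0.005, 0.708]
force: [-2.2, -5.0, 1.5]
gripper_width: 87.0
```

```bash
python3 - <<'E'
from h import *
to(571.5,1.2,6)
E
```

```text
t 15.22 pos [572.7   1.2   6.5] jaw yaw -179.14 xaxis [-0.002 -0.001 -1.   ] F [-2.2 -5.   1.5] w 87.0 q6 -0.27
tool delta cm [ 0.05 -0.    0.12] R [[-0.002, 0.015, -1.0], [-0.001, -1.0, -0.015], [-1.0, 0.001, 0.002]]
```

Emit:
{"op": "arm_command", "data": {
  "commands": [
    {"dx": 0,"dy": 0.3,"dz": 0,"turn": 0},
    {"dx": 0,"dy": 1.5,"dz": 0,"turn": 0},
    {"dx": 0,"dy": 2.5,"dz": 0,"turn": 0},
    {"dx": -1.5,"dy": 3,"dz": 0,"turn": 0},
    {"dx": -2,"dy": 3,"dz": 0,"turn": 0},
    {"dx": -2,"dy": 3,"dz": 0,"turn": 0},
    {"dx": 0,"dy": 3.5,"dz": 0,"turn": 0},
    {"dx": 0,"dy": 3.5,"dz": 0,"turn": 0}
  ],
  "grip": 0
}}

```text
time: 15.88
ee_pos: [578.2, -202.2, 63.6]
ee_rot: [0.005, 0.709, 0.006, -0.705]
force: [-0.1, 1.0, -0.4]
gripper_width: 86.8
```

Emit:
{"op": "arm_command", "data": {
  "commands": [
    {"dx": 0,"dy": 2,"dz": 0,"turn": 0},
    {"dx": 0,"dy": 0,"dz": 0,"turn": 0},
    {"dx": 0,"dy": 0,"dz": 0,"turn": 0},
    {"dx": 0,"dy": 0,"dz": 0,"turn": 0},
    {"dx": 0,"dy": 0,"dz": 0,"turn": 0},
    {"dx": 0,"dy": 0,"dz": 0,"turn": 0},
    {"dx": 0,"dy": 0,"dz": 0,"turn": 0},
    {"dx": 0,"dy": 0,"dz": 0,"turn": 0}
  ],
  "grip": 255,
  "force": 5
}}

```text
time: 16.55
ee_pos: [576.7, -220.6, 61.6]
ee_rot: [0.006, 0.707, 0.006, -0.707]
force: [-0.3, 0.0, 0.7]
gripper_width: 41.2
```

```bash
python3 - <<'E'
from h import *
to(571,34,30)
c2=capture("top")
cv2.imwrite("pics/full6.png",c2["img"])
cv2.imwrite("pics/c6.png",cv2.resize(c2["img"][175:290,225:345],(600,575),interpolation=cv2.INTER_CUBIC))
E
```

```text
t 16.55 pos [ 576.7 -220.6   61.6] jaw yaw -179.09 xaxis [ 0.  0. -1.] F [-0.3  0.   0.7] w 41.2 q6 0.12
tool delta cm [  3.16 -25.47   0.17] R [[0.0, 0.016, -1.0], [0.0, -1.0, -0.016], [-1.0, -0.0, -0.0]]
```

View pics/c6.png

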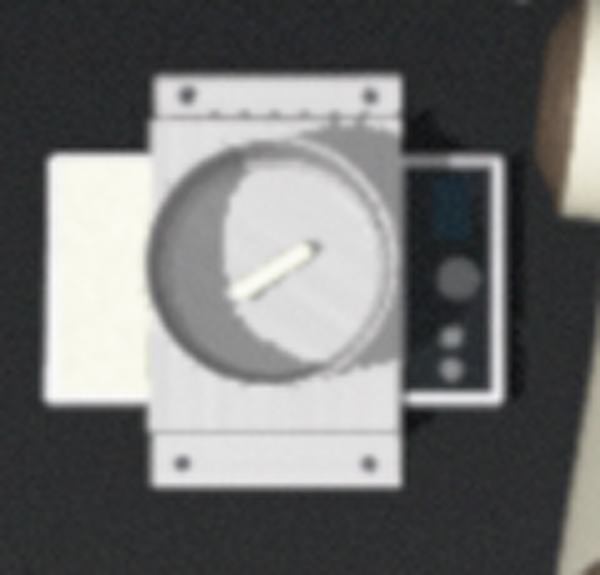

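Corners are now (48,155), (505,155), (504,405), (45,404), and the key is at (459,278). Shift is about 8.5 px at 5x, close to 4 mm. Fitting.

```bash
python3 - <<'E'
from h import *
import pickle
c=pickle.load(open("top0.pkl","rb"))
u=lambda L:[((a+.5)/5-.5+225,(b+.5)/5-.5+175) for a,b in L]
st=fit(c,[(60,110,15),(60,-110,15),(-60,-110,15),(-60,110,15),(0,-88,17.5)],u([(48,155),(505,155),(504,405),(45,404),(459,278)]))
x,y,a=st.x;print(st.x,np.degrees(a),"key",x+88*np.sin(a),y-88*np.cos(a), back(c,u([(459,278)])[0],17.5))
B=cv2.imread("pics/full6.png");A=cv2.imread("pics/full5.png")
# sub-pixel shift of the stirrer between the two views: edges along mid rows
for n,I in(("5",A),("6",B)):
    g=I.mean(2); print(n,"x profile left",g[230,228:242].astype(int),"right",g[252,318:332].astype(int))
to(x+88*np.sin(a),y-88*np.cos(a),30)
E
```

```text
[5.69110087e+02 1.22192646e+02 1.52940547e-02] 0.8762847871583923 key 570.4559116704847 34.202937919325564 [570.7900492  33.810689   17.5      ]
5 x profile left [ 42  43  45  42  45  46  56 123 215 243 246 245 244 244] right [ 54  56  54  57  54  64 128 216 227 140  40  26  32  44]
6 x profile left [ 45  44  45  46  48  75 162 239 247 246 244 244 244 244] right [ 68  68  68  72  93 170 223 167  73  21  24  27  43  47]
t 16.6 pos [ 576.7 -220.8   61.6] jaw yaw -179.1 xaxis [ 0.  0. -1.] F [-0.2 -0.2 -0.3] w 37.6 q6 0.12
tool delta cm [  3.16 -25.5    0.23] R [[0.0, 0.016, -1.0], [0.0, -1.0, -0.016], [-1.0, -0.0, -0.0]]
```

Emit:
{"op": "arm_command", "data": {
  "commands": [
    {"dx": 0,"dy": -3.5,"dz": 0.23,"turn": 0},
    {"dx": 0,"dy": -3.5,"dz": 0,"turn": 0},
    {"dx": 0,"dy": -3.5,"dz": 0,"turn": 0},
    {"dx": 0,"dy": -3.5,"dz": 0,"turn": 0},
    {"dx": 0,"dy": -3.5,"dz": 0,"turn": 0},
    {"dx": 0,"dy": -3.5,"dz": 0,"turn": 0},
    {"dx": 0,"dy": -3.0,"dz": 0,"turn": 0},
    {"dx": 0,"dy": -1.5,"dz": 0,"turn": 0}
  ]
}}

```text
time: 17.27
ee_pos: [570.6, 37.0, 61.9]
ee_rot: [0.006, 0.707, 0.007, -0.707]
force: [0.6, 0.2, 0.4]
gripper_width: 0.7
```

Emit:
{"op": "arm_command", "data": {
  "commands": [
    {"dx": 0,"dy": 0,"dz": 0,"turn": 0},
    {"dx": 0,"dy": 0,"dz": 0,"turn": 0},
    {"dx": 1,"dy": 0,"dz": 0,"turn": 0},
    {"dx": 1,"dy": 0,"dz": 0,"turn": 0},
    {"dx": 1,"dy": 0,"dz": 0,"turn": 0},
    {"dx": 0,"dy": 0,"dz": 0,"turn": 0},
    {"dx": 0,"dy": 0,"dz": 0,"turn": 0},
    {"dx": 0,"dy": 0,"dz": 0,"turn": 0}
  ]
}}

```text
time: 17.93
ee_pos: [570.6, 33.0, 31.2]
ee_rot: [-0.005, -0.707, -0.005, 0.707]
force: [0.2, -0.7, -0.2]
gripper_width: 0.6
```

```bash
python3 - <<'E'
from h import *
to(570.5,34.2,18)
E
```

```text
t 17.93 pos [570.6  33.   31.2] jaw yaw -179.19 xaxis [-0. -0. -1.] F [ 0.2 -0.7 -0.2] w 0.6 q6 -0.33
tool delta cm [ 1.32 -0.12  0.01] R [[-0.0, 0.014, -1.0], [-0.0, -1.0, -0.014], [-1.0, 0.0, 0.0]]
```

Emit:
{"op": "arm_command", "data": {
  "commands": [
    {"dx": 0.4,"dy": -0.1,"dz": 0,"turn": 0},
    {"dx": 0.4,"dy": 0,"dz": 0,"turn": 0},
    {"dx": 0.3,"dy": 0,"dz": 0,"turn": 0},
    {"dx": 0,"dy": 0,"dz": 0,"turn": 0},
    {"dx": 0,"dy": 0,"dz": 0,"turn": 0},
    {"dx": 0,"dy": 0,"dz": 0,"turn": 0},
    {"dx": 0,"dy": 0,"dz": 0,"turn": 0},
    {"dx": 0,"dy": 0,"dz": 0,"turn": 0}
  ]
}}

```text
time: 18.6
ee_pos: [570.6, 34.6, 20.7]
ee_rot: [0.005, 0.707, 0.005, -0.707]
force: [0.5, -0.6, 0.3]
gripper_width: 0.6
```

Emit:
{"op": "arm_command", "data": {
  "commands": [
    {"dx": 0.1,"dy": 0,"dz": 0,"turn": 0},
    {"dx": 0,"dy": 0,"dz": 0,"turn": 0},
    {"dx": 0.1,"dy": 0,"dz": 0,"turn": 0},
    {"dx": 0,"dy": 0,"dz": 0,"turn": 0},
    {"dx": 0.1,"dy": 0,"dz": 0,"turn": 0},
    {"dx": 0,"dy": 0,"dz": 0,"turn": 0},
    {"dx": 0,"dy": 0,"dz": 0,"turn": 0},
    {"dx": 0,"dy": 0,"dz": 0,"turn": 0}
  ]
}}

```text
time: 19.27
ee_pos: [570.6, 34.5, 17.7]
ee_rot: [0.005, 0.707, 0.005, -0.707]
force: [-1.2, -0.0, 1.4]
gripper_width: 0.4
```

Touching the key (1.4 N). Pressing on in small steps.

Emit:
{"op": "arm_command", "data": {
  "commands": [
    {"dx": 0.1,"dy": 0,"dz": 0,"turn": 0},
    {"dx": 0,"dy": 0,"dz": 0,"turn": 0},
    {"dx": 0.1,"dy": 0,"dz": 0,"turn": 0},
    {"dx": 0,"dy": 0,"dz": 0,"turn": 0},
    {"dx": 0.1,"dy": 0,"dz": 0,"turn": 0},
    {"dx": 0,"dy": 0,"dz": 0,"turn": 0},
    {"dx": 0,"dy": 0,"dz": 0,"turn": 0},
    {"dx": 0,"dy": 0,"dz": 0,"turn": 0}
  ]
}}

```text
time: 19.93
ee_pos: [570.6, 34.5, 15.4]
ee_rot: [0.005, 0.707, 0.005, -0.707]
force: [-2.2, 1.0, 7.8]
gripper_width: 0.4
```

Force is 7.8 N at z = 15.4, above the 3 N bottoming force. A hair more for certainty, then release straight up.

Emit:
{"op": "arm_command", "data": {
  "commands": [
    {"dx": 0.05,"dy": 0,"dz": 0,"turn": 0},
    {"dx": 0,"dy": 0,"dz": 0,"turn": 0},
    {"dx": 0,"dy": 0,"dz": 0,"turn": 0},
    {"dx": 0,"dy": 0,"dz": 0,"turn": 0},
    {"dx": 0,"dy": 0,"dz": 0,"turn": 0},
    {"dx": 0,"dy": 0,"dz": 0,"turn": 0},
    {"dx": 0,"dy": 0,"dz": 0,"turn": 0},
    {"dx": 0,"dy": 0,"dz": 0,"turn": 0}
  ]
}}

```text
time: 20.6
ee_pos: [570.6, 34.5, 15.4]
ee_rot: [0.005, 0.707, 0.005, -0.707]
force: [-2.8, 0.4, 10.2]
gripper_width: 0.3
```

Emit:
{"op": "arm_command", "data": {
  "commands": [
    {"dx": -0.2,"dy": 0,"dz": 0,"turn": 0},
    {"dx": -0.3,"dy": 0,"dz": 0,"turn": 0},
    {"dx": -0.5,"dy": 0,"dz": 0,"turn": 0},
    {"dx": -1,"dy": 0,"dz": 0,"turn": 0},
    {"dx": -1.5,"dy": 0,"dz": 0,"turn": 0},
    {"dx": -1.5,"dy": 0,"dz": 0,"turn": 0},
    {"dx": 0,"dy": 1,"dz": 0,"turn": 0},
    {"dx": 0,"dy": 2,"dz": 0,"turn": 0}
  ]
}}

```text
time: 21.27
ee_pos: [572.0, 5.5, 65.4]
ee_rot: [0.006, 0.708, 0.007, -0.706]
force: [-0.0, -0.0, -0.2]
gripper_width: 0.3
```

Emit:
{"op": "arm_command", "data": {
  "commands": [
    {"dx": 0,"dy": 3,"dz": 0,"turn": 0},
    {"dx": 0,"dy": 3,"dz": 0,"turn": 0},
    {"dx": 0,"dy": 3,"dz": 0,"turn": 0},
    {"dx": 0,"dy": 3,"dz": 0,"turn": 0},
    {"dx": 0,"dy": 3,"dz": 0,"turn": 0},
    {"dx": 0,"dy": 3,"dz": 0,"turn": 0},
    {"dx": 0,"dy": 3,"dz": 0,"turn": 0},
    {"dx": 0,"dy": 2,"dz": 0,"turn": 0}
  ]
}}

```text
time: 21.93
ee_pos: [573.6, -228.3, 63.6]
ee_rot: [-0.004, -0.707, -0.004, 0.707]
force: [0.6, 0.5, 0.2]
gripper_width: 0.3
```

```bash
python3 - <<'E'
from h import *
to(571,34,30)
c2=capture("top");c=capture("scene")
cv2.imwrite("pics/full7.png",c2["img"])
a=cv2.resize(c2["img"][175:290,225:345],(420,402),interpolation=cv2.INTER_CUBIC)
b=cv2.resize(c["img"][170:340,220:380],(378,402),interpolation=cv2.INTER_CUBIC)
cv2.imwrite("pics/c7.png",np.hstack([a,b]))
A=cv2.imread("pics/full6.png")
print("diff 6-7 station",cv2.absdiff(A,c2["img"])[190:272,234:328].max(2).mean())
A0=cv2.imread("pics/top0.png")
d=cv2.absdiff(A0,c2["img"]).max(2)
print("far side",d[95:185,260:445].mean(),"vial/timer",d[290:330,318:380].mean())
E
```

```text
t 21.93 pos [ 573.6 -228.3   63.6] jaw yaw -179.27 xaxis [-0.001  0.    -1.   ] F [0.6 0.5 0.2] w 0.3 q6 0.13
tool delta cm [  3.36 -26.23  -0.08] R [[-0.001, 0.013, -1.0], [0.0, -1.0, -0.013], [-1.0, -0.0, 0.001]]
diff 6-7 station 2.075765438505449
far side 8.393453453453454 vial/timer 77.70846774193548
```

View pics/c7.png

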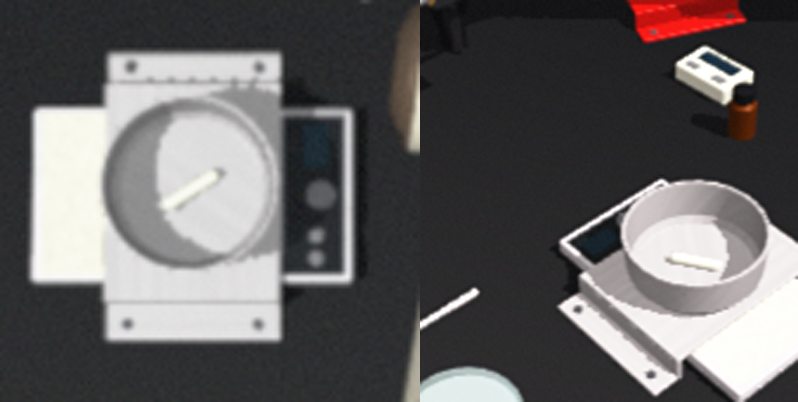

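The stirrer is centred and square, unchanged since the press (image difference is at noise level). Vial, timer, bridge and bowl are standing as they were. Handing in.

```bash
python3 -c "
from rig import sign_off
print(sign_off())"
```

```text
the job is handed in; nothing more can be done
None
```

I pushed the stirrer flat along the bench with two open fingers on its key end. I steered it straight and slid it through the tunnel, then pressed the start key and let it go. The job was handed in at about 22 s of the 72 s allowed.

- **Position:** the last fit put the stirrer at (569.1, 122.2) mm with yaw 0.88°. The bridge fitted at (570.3, 122.2) mm with yaw about 1.0°. So it is about 1 mm off sideways, about 0 mm along the tunnel and about 0.1° off square, with camera calibration good to about 2 mm.
- **Key press:** I pressed with closed fingers to z = 15.4 mm at up to 10 N. That is past the 3 N needed to bottom the key. I then lifted straight off and the force returned to zero.
- **After the press:** the stirrer, bridge and bowl looked the same as in the picture before it, with image differences at noise level.
- **Bystanders:** the final scene view shows the vial and timer standing where they were. The image-difference check on the vial and timer area read high (about 78), and the far side read 8. I put the high reading down to the arm covering that part of the top view. The beaker and reagent bottle were outside the last picture, so the far-side difference is the only late check on them.

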